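Fit the hex key into the water filter's recessed socket

ROBOT

A 6-joint arm with a two-finger parallel gripper is mounted at the origin on the work surface. World frame = base frame: x ahead of the robot, y to its left, z up, the work surface at z = 0. Lengths are in mm, angles in rad, forces in N, time in s.
With the tool pointing down it reaches from about 300 to 775 mm from the base axis. Payload 14.6 kg.
Tool frame: the origin (TCP) lies midway between the tips of the shut fingers; the grasp point (between the pads) lies 19 mm behind it; y points along the fingers, z is the direction in which the jaws open and shut, and the axes are right-handed (so a half turn about y gives the same grasp; the last joint's range is limited). The gripper opens to 94 mm and grips with 3 to 60 N. Pads are 16 mm wide; open, the fingers measure 119 mm over their backs; the gripper's body (75 mm by 177 mm) begins 78 mm behind the grasp point.
Start: joints at [1.236, 0.3, 1.521, -0, 1.321, -0.067], TCP at [145.533, 530.386, 205.446] pointing down, gripper open.
Joint ranges: [-3.03, 3.03], [-0.79, 2.21], [0.23, 2.52], [-1.04, 4.18], [0, 3.07], [-2.55, 2.55]. Speed limits (rad/s): [2.22, 2.22, 2.57, 3.14, 3.14, 3.14].

INTERFACE

Orientations are given as [roll, pitch, yaw] about the fixed x, y, z axes, in that order (R = Rz(yaw) Ry(pitch) Rx(roll)).
In Python, from cell import manip gives the robot as it stands.
- The arm moves only by the tool play_rows, never from a script. Its argument "series" is a list of rows, each a list of 3 entries, a list of its own where there are three numbers: the shift along the tool's x, y, z in m, then the turn about the tool's y in rad, then the closure, from 0 (fully open) to 1 (shut). In form: [[[dx, dy, dz], twist, grip], ...]. A call has 1 to 20 rows; each row is the pose to reach, as a shift and turn from the pose measured when the call began, along the tool's axes at that moment; what a row does not reach only later rows make up. A row lasts 1/10 s, in which the tool goes at most 50 mm and 8.59 degrees, less where a joint would pass 70% of its speed; a pose out of reach is approached as far as the arm can. A call with a gripper value outside its range is refused whole. The fingers move at their own pace and stop on an object; "squeeze" is the grip in N (left out, the last holds). Time passes only in rows, so rows that repeat a pose let the fingers close. It gives the time, the measured TCP pose, the force and the opening at its end, in the units of the state.
- manip.read_state(): the state, without advancing time (a new reading comes with each control period).
- manip.camera(name): name is "scene" or "top"; returns the picture (480x640x3 uint8, red, green, blue); there is no depth.
- manip.camera_params(name): a dict with "K" (3x3 intrinsics, pixels), "rvec" (rotation vector, rad) and "tvec" (3), from world to camera coordinates, as OpenCV has them. Camera axes: x right, y down, z forward; pixel columns grow to the right and rows downward; lengths in mm; the calibration is good to about 2 mm. A picture is of the moment at which its call begins. camera_params takes no time and is no camera call.
- manip.sign_off(): hands the job in, once; it reports no verdict.
The state is a dict: "clock": time; "joints": joint angles; "qd": joint speeds; "effort": joint torques, N m; "eef_pos": TCP position; "eef_rot": TCP orientation; "wrist_force": force on the tool from outside, world axes, zero at the start; "moment": the same for the moment, N m; "finger_gap": finger opening in mm.
Only numpy, scipy, OpenCV 4.12 (cv2) and the standard library are available. Lean on these libraries where they do the work, as an engineer would, in place of code of your own. Each camera call takes 0.05 s, during which the arm holds its last target. There are 200 camera calls.

TASK

Pick up the blue T-handled hex key and fit it into the recessed hexagonal socket on top of the white water filter, turning it so that the flats line up and it drops fully home. Leave it standing upright in the socket, and do not knock aside the glass tumbler or the red-handled bottle brush.

Things in the scene. Friction and masses are not known exactly. Their poses are not given: they have to be found in the camera images.
- hex_key: Blue hex key standing upright, 97 mm tall, 0.12 kg. Origin: centre of its underside (tip), z up. Hex shank 0-50 mm up: 44 mm across flats, two corners on the x axis, its lowest 10 mm tapering to 34 mm across flats. Round neck 16 mm thick up to 75 mm. On top a T bar along x: 76 mm long, 18 mm wide (y), 22 mm high, centre 86 mm up; grip it across y from above.
- socket (a point): Mouth centre of the hex socket, flush in the filter's top 78 mm up; z up. 48 mm across flats, two corners on the x axis, rim (outlined yellow) flared to 58 mm over the top 6, blue floor 38 mm down. The key enters only within about 10 deg of the socket's flats (fits every 60 deg), else stops about 15 mm down. Filter: fixed box 210 (x) by 170 mm (y), 8 mm cap in a corner, spout 45 mm out of its -x side.
- bottle_brush: Bystander: bottle brush standing on its grey bristle head (52 mm in diameter, 55 mm high), red handle up, 132 mm tall. Origin: centre of its underside.
- tumbler: Bystander: glass tumbler standing upright, 68 mm in diameter at the rim, 105 mm tall. Origin: centre of its underside.
There are look-alikes about, which are no part of the job. Leave any orange or yellow look-alike of the hex_key alone.

How it is judged:
By the outcome, as a careful person would: the job done as asked, in the order asked, and still so for the second after the job is handed in, with the robot touching nothing.
It also fails if it takes over 40 s, if anything falls off the work surface, if the arm or the gripper's body presses on something with over 40 N, if the wrist force passes 120 N, or if a joint passes its speed limit or range.

## Working session

There is one attempt and no reset: what is moved stays moved. The work goes in short steps, Python scripts to look and compute and a tool call to move; the robot and the scene stay as the last step left them, time stands still between calls to the robot, and variables do not carry over. Pictures are saved under pics/ and viewed, about 8 in all and at most 12, crops included, and the job is handed in when it is done.

Besides the shell and the picture viewer there is one more tool, called after "Request:" in YAML: its name, and indented under it one key for each argument. play_rows: Moves the arm, as the interface text tells. Its arguments: {"type":"object","properties":{"series":{"type":"array","items":{"type":"array"}},"squeeze":{"type":"number"}},"required":["series"]}

```bash
mkdir -p pics; ls; python3 - <<'E'
from cell import manip
import cv2
for n in("scene","top"):
    im=manip.camera(n); cv2.imwrite(f"pics/{n}0.png",im[:,:,::-1]); print(n,manip.camera_params(n))
print(manip.read_state())
E
```

```text
pics
scene {'K': array([[593.80361089,   0.        , 311.6175642 ],
       [  0.        , 593.80361089, 229.620974  ],
       [  0.        ,   0.        ,   1.        ]]), 'rvec': array([ 2.26993278,  1.10417971, -0.36590397]), 'tvec': array([-248.04093836, -331.79181235, 1590.93647222])}
top {'K': array([[480.07956791,   0.        , 320.79501279],
       [  0.        , 480.07956791, 233.38898814],
       [  0.        ,   0.        ,   1.        ]]), 'rvec': array([ 2.17546585, -2.18264733,  0.06769169]), 'tvec': array([ -86.40096427,  544.30847806, 1127.56635004])}
{'clock': 0.1, 'joints': array([ 1.23639189e+00,  3.00404074e-01,  1.52153490e+00, -3.52302701e-05,
        1.32069147e+00, -6.66013954e-02]), 'qd': array([ 0.00095548, -0.00047536, -0.00071519, -0.00144794,  0.00129249,
        0.00017605]), 'effort': array([ 1.27501189e-03, -5.32636642e+01, -3.53288519e+01,  7.09975557e-02,
        2.35109363e-02, -8.42828194e-05]), 'eef_pos': array([145.4706171 , 530.16345505, 204.94262999]), 'eef_rot': array([-1.57183408e+00,  3.50173388e-05, -2.67794317e-01]), 'wrist_force': array([ 0.10921781,  0.3546241 , -0.47422548]), 'moment': array([-0.00947006, -0.0079938 ,  0.00907493]), 'finger_gap': 93.61588099690843}
```

View pics/scene0.png

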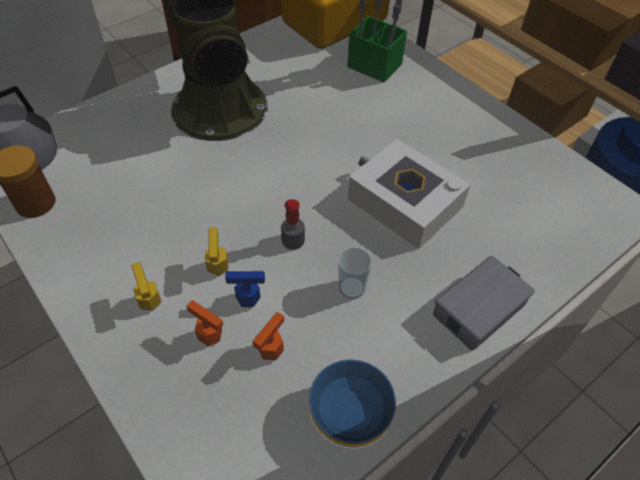

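View pics/top0.png

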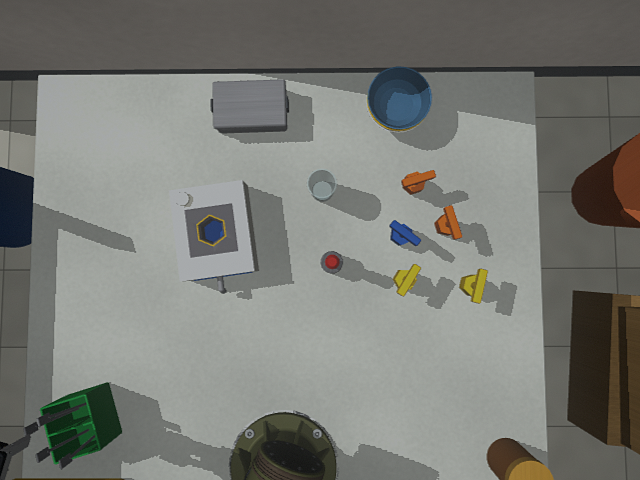

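The top view shows the blue key at about (404,233), between an orange and a yellow look-alike. The filter socket is at (212,230), the tumbler at (321,185) and the brush at (332,262). Next I'll enlarge crops to measure.

```bash
python3 - <<'E'
import cv2,numpy as np
t=cv2.imread("pics/top0.png")
a=cv2.resize(t[205:265,370:450],None,fx=8,fy=8,interpolation=cv2.INTER_CUBIC)[:,:400*2]
b=cv2.resize(t[175:285,170:260],None,fx=5,fy=5,interpolation=cv2.INTER_CUBIC)
c=np.zeros((600,800,3),np.uint8)
a=cv2.resize(t[210:255,380:430],None,fx=7,fy=7,interpolation=cv2.INTER_CUBIC)
c[:a.shape[0],:a.shape[1]]=a; c[:550,350:800]=b
cv2.imwrite("pics/crop1.png",c)
s=cv2.imread("pics/scene0.png")
c=np.zeros((600,800,3),np.uint8)
a=cv2.resize(s[260:315,215:275],None,fx=6,fy=6,interpolation=cv2.INTER_CUBIC)
b=cv2.resize(s[150:210,375:445],None,fx=6,fy=6,interpolation=cv2.INTER_CUBIC)
c[:330,:360]=a; c[:360,370:790]=b
cv2.imwrite("pics/crop2.png",c)
E
```

```text
(no output)
```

View pics/crop1.png

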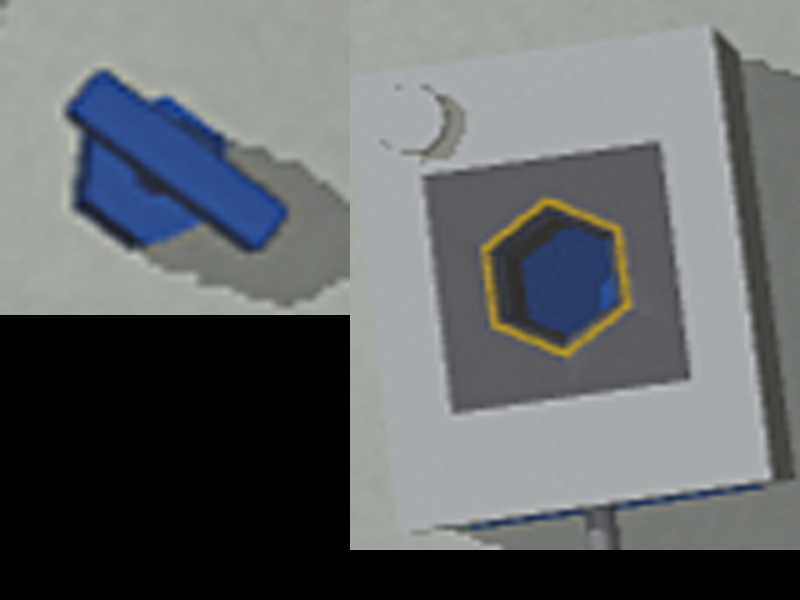

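View pics/crop2.png

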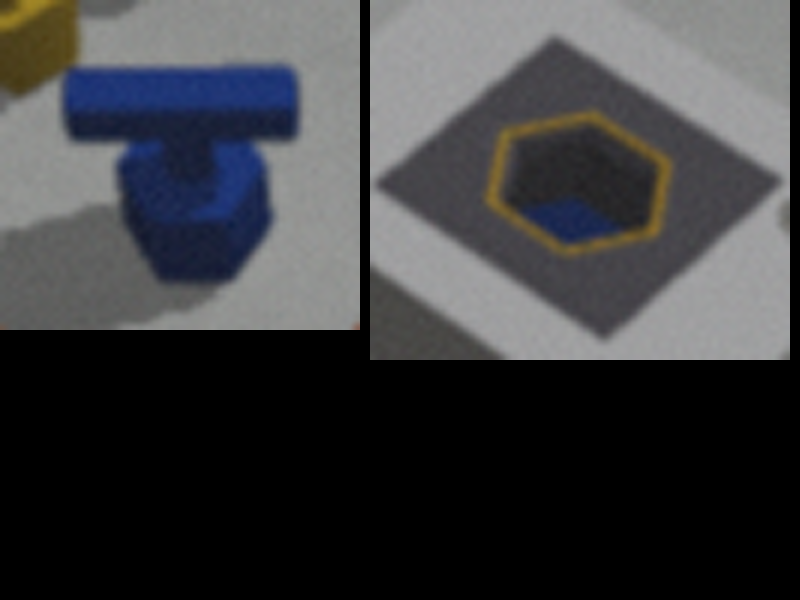

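```bash
cat > h.py <<'E'
import cv2,numpy as np
from cell import manip
def ray(cam,uv,z):
    p=manip.camera_params(cam);R=cv2.Rodrigues(p["rvec"])[0]
    uv=np.atleast_2d(np.array(uv,float)); d=np.c_[uv,np.ones(len(uv))]@np.linalg.inv(p["K"]).T@R
    c=-R.T@p["tvec"]; return (c+d*((z-c[2])/d[:,2])[:,None])[:,:2]
def px(uv,f,o): return (np.array(uv,float)+.5)/f-.5+np.array(o)
def ang(a): return np.degrees(np.arctan2(a[1],a[0]))
E
python3 - <<'E'
from h import *
np.set_printoptions(precision=1,suppress=True)
k=ray("top",px([(68,105),(103,70),(287,212),(250,250)],7,(380,210)),97)
print("key top",k,k.mean(0),ang(k[3]-k[0]),ang(k[2]-k[1]),[np.linalg.norm(k[i]-k[i-1]) for i in range(4)])
k=ray("scene",px([(65,68),(68,108),(297,108),(297,66)],6,(215,260)),97)
print("key scene",k.mean(0),ang(k[3]-k[0]),ang(k[2]-k[1]),[np.linalg.norm(k[i]-k[i-1]) for i in range(4)])
for c,s in(("top",px(np.array([(547,198),(625,230),(632,305),(567,357),(493,325),(483,247)])-(350,0),5,(170,175))),
 ("scene",px(np.array([(593,110),(672,160),(660,235),(570,257),(487,200),(502,130)])-(370,0),6,(375,150)))):
    w=ray(c,s,78);m=w.mean(0);d=w-m
    print("sock",c,m,np.linalg.norm(d,axis=1),[round(ang(x)%60,1) for x in d])
b=ray("top",px(np.array([(350,75),(400,530),(712,28),(770,480)])-(350,0),5,(170,175)),78)
print("box",b,ang(b[0]-b[1]),ang(b[2]-b[3]))
b=ray("top",px(np.array([(425,178),(660,143),(690,378),(455,412)])-(350,0),5,(170,175)),78)
print("plate",b.mean(0),ang(b[0]-b[3]),ang(b[1]-b[2]),ang(b[0]-b[1]),ang(b[3]-b[2]))
print("brush",ray("top",(332,261),132),"tumb",ray("top",(321,178),105),"oranges",ray("top",[(419,181),(449,222)],97),"yel",ray("top",[(408,279)],97))
E
```

```text
key top [[ 557.5 -241.6]
 [ 568.6 -252.9]
 [ 523.1 -310.5]
 [ 511.1 -298.6]] [ 540.1 -275.9] -129.13243869957904 -128.28257614493367 [np.float64(73.44727270848136), np.float64(15.847410680138077), np.float64(73.4005144552667), np.float64(16.924692874361664)]
key scene [ 545.2 -279.4] 52.61208080854213 52.012548847331104 [np.float64(74.97275079300846), np.float64(15.531610373482252), np.float64(73.43283163155674), np.float64(16.168566764629595)]
sock top [548.4 160.4] [36.5 37.1 36.3 36.8 36.5 37. ] [np.float64(8.6), np.float64(5.1), np.float64(9.2), np.float64(7.3), np.float64(6.7), np.float64(8.1)]
sock scene [552.3 158.7] [37.5 37.1 37.5 38.2 37.  37.5] [np.float64(8.8), np.float64(9.0), np.float64(6.9), np.float64(10.2), np.float64(6.7), np.float64(8.0)]
box [[641.5 257.1]
 [434.  230.3]
 [662.5  91.2]
 [456.1  63.1]] 7.367116572052549 7.753983726632037
plate [548.2 160.6] 8.281672128186319 7.83356881358333 98.28178933663234 98.04306081121373
brush [[ 476.3 -113.3]] tumb [[661.6 -89.9]] oranges [[ 655.2 -309.3]
 [ 562.7 -374.3]] yel [[ 436.7 -281.2]]
```

```bash
cat >> h.py <<'E'
from scipy.spatial.transform import Rotation as Ro
def shift(x,y,z,yawdeg):
    s=manip.read_state();R=Ro.from_euler("xyz",s["eef_rot"]).as_matrix()
    d=R.T@(np.array([x,y,z])-s["eef_pos"])/1000
    tw=-(np.radians(yawdeg)-s["eef_rot"][2]); tw=(tw+np.pi)%(2*np.pi)-np.pi
    print("shift",d.round(4),"twist",round(tw,4),"pos",s["eef_pos"].round(1),"rot",np.degrees(s["eef_rot"]).round(1),"F",s["wrist_force"].round(1),"gap",round(s["finger_gap"],1),"t",s["clock"])
E
python3 -c "
from h import *
shift(542.5,-277.5,180,-128.3)"
```

```text
shift [ 0.5966  0.0256 -0.6738] twist 1.9715 pos [145.5 530.2 204.9] rot [-90.1   0.  -15.3] F [ 0.1  0.4 -0.5] gap 93.6 t 0.1
```

Request:
play_rows:
  series:
    - [[0.597, 0.0, -0.674], 1.97, 0.3]
    - [[0.597, 0.0, -0.674], 1.97, 0.3]
    - [[0.597, 0.0, -0.674], 1.97, 0.3]
    - [[0.597, 0.0, -0.674], 1.97, 0.3]
    - [[0.597, 0.0, -0.674], 1.97, 0.3]
    - [[0.597, 0.0, -0.674], 1.97, 0.3]
    - [[0.597, 0.0, -0.674], 1.97, 0.3]
    - [[0.597, 0.0, -0.674], 1.97, 0.3]
    - [[0.597, 0.0, -0.674], 1.97, 0.3]
    - [[0.597, 0.0, -0.674], 1.97, 0.3]
    - [[0.597, 0.0, -0.674], 1.97, 0.3]
    - [[0.597, 0.0, -0.674], 1.97, 0.3]
    - [[0.597, 0.0, -0.674], 1.97, 0.3]
    - [[0.597, 0.0, -0.674], 1.97, 0.3]
    - [[0.597, 0.0, -0.674], 1.97, 0.3]
    - [[0.597, 0.0, -0.674], 1.97, 0.3]
    - [[0.597, 0.0, -0.674], 1.97, 0.3]
    - [[0.597, 0.0, -0.674], 1.97, 0.3]
    - [[0.597, 0.0, -0.674], 1.97, 0.3]
    - [[0.597, 0.026, -0.674], 1.97, 0.3]
  squeeze: 30

```text
clock: 2.1
eef_pos: [543.8, -279.2, 181.0]
eef_rot: [-1.567, -0.0, -2.239]
wrist_force: [1.2, -0.1, -0.2]
finger_gap: 65.8
```

```bash
python3 -c "
from h import *
cv2.imwrite('pics/s1.png',manip.camera('scene')[150:390,60:380,::-1].repeat(2,0).repeat(2,1))
shift(542.5,-277.5,67,-128.3)"
```

```text
shift [-0.0006  0.1079  0.0011] twist 0.0007 pos [ 541.8 -277.4  174.9] rot [-9.020e+01 -1.000e-01 -1.283e+02] F [-0.9  0.7 -4.7] gap 65.7 t 2.15
```

View pics/s1.png

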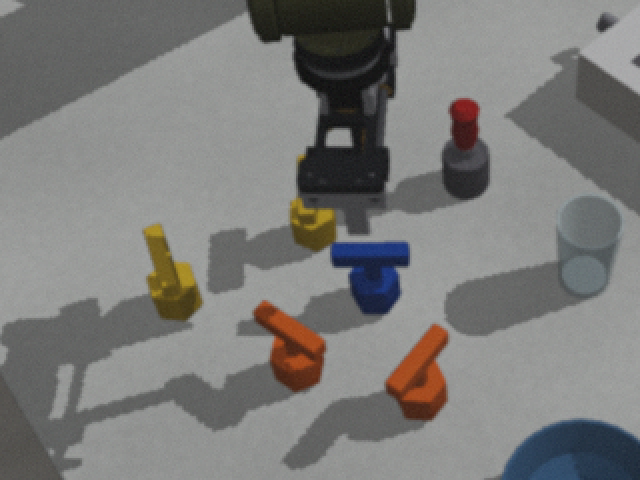

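The gripper hangs above the blue key, at about (345,175) in the crop. Its jaws straddle the bar, and the neighbours and bystanders are clear, so I'm descending.

Request:
play_rows:
  series:
    - [[0, 0.03, 0.001], 0, 0.3]
    - [[0, 0.06, 0.001], 0, 0.3]
    - [[0, 0.085, 0.001], 0, 0.3]
    - [[0, 0.1, 0.001], 0, 0.3]
    - [[0, 0.108, 0.001], 0, 0.3]
    - [[0, 0.108, 0.001], 0, 0.3]

```text
clock: 2.75
eef_pos: [542.0, -277.6, 66.7]
eef_rot: [-1.576, -0.002, -2.238]
wrist_force: [0.7, 0.3, -0.6]
finger_gap: 65.7
```

```bash
python3 -c "
from h import *
shift(542.5,-277.5,67,-128.3)"
```

```text
shift [-0.0004 -0.0003  0.0003] twist 0.001 pos [ 542.  -277.6   66.7] rot [-9.030e+01 -1.000e-01 -1.282e+02] F [ 0.7  0.3 -0.6] gap 65.7 t 2.75
```

Close, and lift to TCP z ≈ 240.

Request:
play_rows:
  series:
    - [[0, 0, 0], 0, 0.95]
    - [[0, 0, 0], 0, 0.95]
    - [[0, 0, 0], 0, 0.95]
    - [[0, 0, 0], 0, 0.95]
    - [[0, 0, 0], 0, 0.95]
    - [[0, 0, 0], 0, 0.95]
    - [[0, 0, 0], 0, 0.95]
    - [[0, -0.02, 0], 0, 0.95]
    - [[0, -0.05, 0], 0, 0.95]
    - [[0, -0.09, 0], 0, 0.95]
    - [[0, -0.13, 0], 0, 0.95]
    - [[0, -0.16, 0], 0, 0.95]
    - [[0, -0.173, 0], 0, 0.95]
    - [[0, -0.173, 0], 0, 0.95]
    - [[0, -0.173, 0], 0, 0.95]
  squeeze: 40

```text
clock: 4.25
eef_pos: [542.4, -277.7, 237.8]
eef_rot: [-1.578, -0.002, -2.238]
wrist_force: [-0.3, -0.0, -0.8]
finger_gap: 17.5
```

```bash
python3 -c "
from h import *
cv2.imwrite('pics/s2.png',manip.camera('scene')[100:400,100:500,::-1].repeat(2,0).repeat(2,1))
shift(550,159.5,240,-112)"
```

```text
shift [-0.3481 -0.0011 -0.2646] twist -0.2835 pos [ 542.3 -277.6  237.4] rot [-9.050e+01 -1.000e-01 -1.282e+02] F [ 0.9  0.6 -1. ] gap 17.9 t 4.3
```

View pics/s2.png

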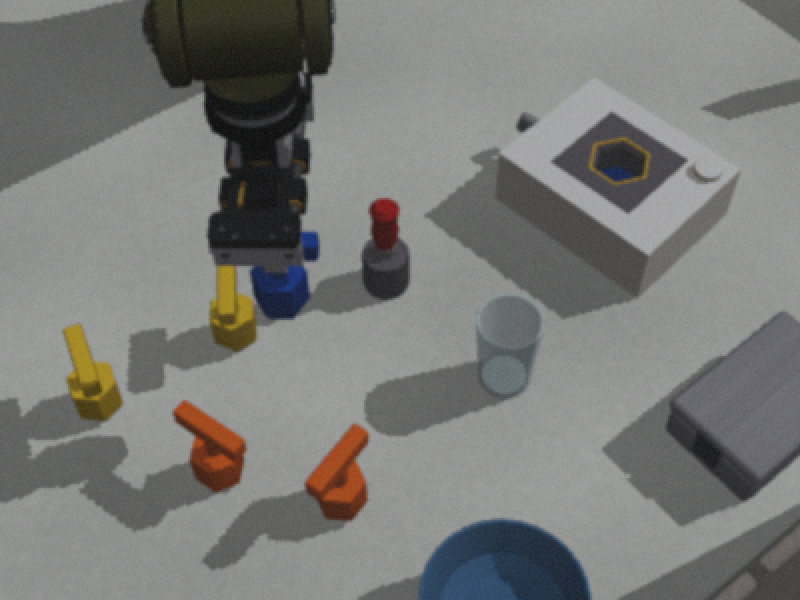

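The key is held upright below the gripper, with the hex at about (280,290) in the crop. The gap is 17.9 mm, which matches the 18 mm bar. Now carrying it across.

Request:
play_rows:
  series:
    - [[-0.02, 0, -0.015], -0.05, 0.95]
    - [[-0.05, 0, -0.038], -0.1, 0.95]
    - [[-0.08, 0, -0.061], -0.15, 0.95]
    - [[-0.11, 0, -0.084], -0.2, 0.95]
    - [[-0.14, 0, -0.106], -0.25, 0.95]
    - [[-0.17, 0, -0.129], -0.283, 0.95]
    - [[-0.2, 0, -0.152], -0.283, 0.95]
    - [[-0.23, 0, -0.175], -0.283, 0.95]
    - [[-0.26, 0, -0.198], -0.283, 0.95]
    - [[-0.29, 0, -0.22], -0.283, 0.95]
    - [[-0.32, 0, -0.243], -0.283, 0.95]
    - [[-0.34, 0, -0.258], -0.283, 0.95]
    - [[-0.348, 0, -0.2645], -0.283, 0.95]
    - [[-0.348, 0, -0.2645], -0.283, 0.95]
    - [[-0.348, 0, -0.2645], -0.283, 0.95]
    - [[-0.348, 0, -0.2645], -0.283, 0.95]

```text
clock: 5.9
eef_pos: [550.1, 158.1, 238.7]
eef_rot: [-1.579, 0.0, -1.957]
wrist_force: [0.8, 0.0, -0.8]
finger_gap: 17.8
```

```bash
python3 -c "
from h import *
shift(550,159.5,160,-112)"
```

```text
shift [-0.0012  0.0787  0.    ] twist -0.0019 pos [550.1 158.1 238.7] rot [ -90.5    0.  -112.1] F [ 0.8  0.  -0.8] gap 17.8 t 5.9
```

Request:
play_rows:
  series:
    - [[-0.001, 0.03, 0], 0, 0.95]
    - [[-0.001, 0.06, 0], 0, 0.95]
    - [[-0.001, 0.078, 0], 0, 0.95]
    - [[-0.001, 0.082, 0], 0, 0.95]
    - [[-0.001, 0.082, 0], 0, 0.95]

```text
clock: 6.4
eef_pos: [550.0, 158.7, 156.8]
eef_rot: [-1.579, -0.0, -1.958]
wrist_force: [0.7, 0.0, -0.4]
finger_gap: 17.6
```

```bash
python3 -c "
from h import *
a=cv2.resize(manip.camera('scene')[80:230,330:480,::-1],None,fx=4,fy=4,interpolation=cv2.INTER_CUBIC)
cv2.imwrite('pics/s3.png',a)
shift(550,159.5,160,-112)"
```

```text
shift [-0.0005 -0.0024 -0.0005] twist -0.0026 pos [550.3 158.9 157.6] rot [ -90.4    0.  -112.1] F [-0.1  0.6 -0.8] gap 17.7 t 6.45
```

View pics/s3.png

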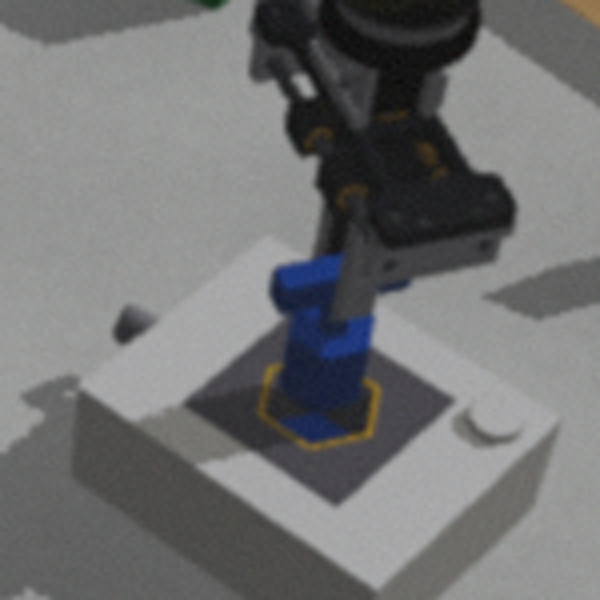

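The key's tip is centred over the yellow rim, at about (320,400), with its flats looking parallel. Now lowering gently.

Request:
play_rows:
  series:
    - [[0, 0.006, 0], 0, 0.95]
    - [[0, 0.012, 0], 0, 0.95]
    - [[0, 0.018, 0], 0, 0.95]
    - [[0, 0.024, 0], 0, 0.95]
    - [[0, 0.028, 0], 0, 0.95]
    - [[0, 0.032, 0], 0, 0.95]
    - [[0, 0.032, 0], 0, 0.95]
  squeeze: 20

```text
clock: 7.15
eef_pos: [549.9, 159.0, 125.0]
eef_rot: [-1.579, 0.0, -1.957]
wrist_force: [-0.4, -0.2, -1.1]
finger_gap: 17.8
```

Tip is at about z = 58, 20 mm below the mouth and past the misfit stop, with no contact force.

Request:
play_rows:
  series:
    - [[0, 0.005, 0], 0, 0.95]
    - [[0, 0.009, 0], 0, 0.95]
    - [[0, 0.013, 0], 0, 0.95]
    - [[0, 0.016, 0], 0, 0.95]
    - [[0, 0.0165, 0], 0, 0.95]
    - [[0, 0.0165, 0], 0, 0.95]

```text
clock: 7.75
eef_pos: [549.8, 159.0, 108.5]
eef_rot: [-1.579, 0.0, -1.957]
wrist_force: [0.3, 0.3, -1.2]
finger_gap: 17.5
```

Request:
play_rows:
  series:
    - [[0, 0.001, 0], 0, 0.95]
    - [[0, 0.001, 0], 0, 0.95]
    - [[0, 0.001, 0], 0, 0.4]
    - [[0, 0.001, 0], 0, 0.4]
    - [[0, 0.001, 0], 0, 0.4]
    - [[0, 0.001, 0], 0, 0.4]
    - [[0, 0.001, 0], 0, 0.4]
    - [[0, -0.01, 0], 0, 0.4]
    - [[0, -0.03, 0], 0, 0.4]
    - [[0, -0.06, 0], 0, 0.4]
    - [[0, -0.1, 0], 0, 0.4]
    - [[0, -0.14, 0], 0, 0.4]
    - [[0, -0.14, 0], 0, 0.4]
    - [[0, -0.14, 0], 0, 0.4]

```text
clock: 9.15
eef_pos: [551.0, 158.6, 249.5]
eef_rot: [-1.578, 0.001, -1.957]
wrist_force: [0.1, -0.9, -0.8]
finger_gap: 56.4
```

```bash
python3 -c "
from h import *
im=manip.camera('scene')[120:360,180:500,::-1]
cv2.imwrite('pics/s4.png',cv2.resize(im,None,fx=2.5,fy=2.5,interpolation=cv2.INTER_CUBIC))
p=manip.camera_params('scene')
for z in(78,137,97+30):
  print(z,((cv2.projectPoints(np.array([[550,159.5,z]]),p['rvec'],p['tvec'],p['K'],None)[0].ravel()-(180,120))*2.5).round(0))
shift(550,159.5,160,-112)"
```

```text
78 [573. 148.]
137 [582. 101.]
127 [581. 109.]
shift [-0.0007  0.0882 -0.0002] twist -0.0026 pos [550.6 158.5 248.2] rot [ -90.5   -0.  -112.1] F [0.1 0.5 0.3] gap 56.2 t 9.2
```

View pics/s4.png

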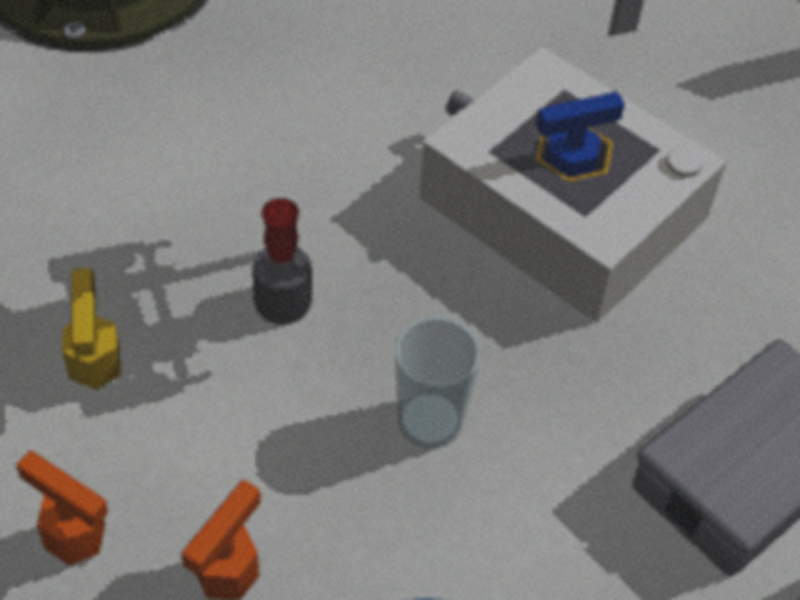

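The key stands upright in the socket. Its bar centre is at about (581,108), and a fully seated key should show its top at (582,101). The tumbler and brush are undisturbed and the gripper is clear.

```bash
python3 -c "
from cell import manip
print(manip.sign_off())"
```

```text
the job is handed in; nothing more can be done
None
```

The blue hex key is standing upright in the filter's hex socket, and I handed the job in at about 9.2 s on the robot's clock. I gripped it by the T bar, carried it over the filter, turned it about 16° to match the socket's flats and lowered it in.

- **Seating:** while still held, the tip went to within about 1–2 mm of the 38 mm deep floor, past the 15 mm misfit stop. The wrist force readings stayed near 1 N. I then let go so it could drop the rest.
- **Final picture:** the key is upright, with its bar about where a fully seated key should appear (a few enlarged-crop pixels off). The tumbler, the brush and the look-alikes in view stand undisturbed, and the gripper is about 90 mm above the key.
- **Disagreement:** the two cameras differed by about 4–6 mm on the key and socket positions. I used values between the two, and the fit had room for that.

No check failed, but the seated depth after release was judged only from that one picture.

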